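Put a brass connector away in the rotary parts box

TASK

The straight brass connector with the blue collar has been left on the bench. Turn the lid of the round parts box until its opening is squarely over the blue-tagged bay, drop the connector in through the opening, then turn the lid again until the opening is squarely over the black blank, so that the box is closed. Leave everything else on the bench where it is.

Things in the scene. Friction and masses are not known exactly. Their poses are not given: they have to be found in the camera images.
- drum: Round grey parts box bolted to the bench, 272 mm across, place and yaw vary. Origin on its axis at bench level. Five 72-degree sectors, 3 mm walls between; anticlockwise from above: blue bay centred on its +x, yellow at 72 deg, black blank deck at 144, red at 216, green at 288. Coloured arcs on the rim (radius 120-136 mm, 96 mm high) mark them; three 8 mm high steel feet reach 161 mm radius.
- dial (a joint): Lid angle on the box, rad, anticlockwise from above positive, not wrapped; 0 = opening over the blue bay. Turns endlessly both ways, friction about 1.3 N at its knob, no detents, stays where left. Lid: Clear disc 240 mm across, top face 102 mm above the bench; black ribbed rim to 105 mm, orange lips round the opening; central hub 56 mm across, to 115 mm. One opening: a 58-degree sector.
- lid_mouth (a point): Middle of the lid's opening, 75 mm from the lid axis, on the lid's top face (102 mm above the bench); turns with the lid. The opening reaches from 28 to 113 mm radius, 58 degrees wide (about 75 mm across here).
- grip_top (a point): Centre of the top of the lid's orange knob: an upright round post 22 mm in diameter and 32 mm tall on a 32 mm black foot, top 138 mm above the bench, 92 mm from the lid axis, exactly opposite the opening. Fixed to the lid: carry it round the box axis to turn the lid; the round post may slip round between the fingers.
- blue_bay (a point): Point over the middle of the blue-tagged bay, 75 mm from the box axis, at rim height (96 mm). The bay reaches from 22 to 117 mm radius, floor 6 mm above the bench; two blue-collared connectors, part of the box, lie on its floor.
- blank (a point): Point over the middle of the black blank, 75 mm from the box axis, at rim height (96 mm). With the opening over it the box is closed.
- connector_blue: The straight brass connector to put away: 72 mm long, lying along its own x axis on the bench, 0.11 to 0.22 kg. Thread 22 mm in diameter at its -x end (-34 mm), hexagon 24 mm long, 27 mm high, about 29 mm wide in the middle, socket 24 mm, blue collar 25 mm in diameter at its +x end (38 mm). Origin under the middle of the hexagon.
- connector_mid (a point): Centre of the connector's hexagon, on its axis, 13.5 mm above the bench as it lies.
- connector_red: Bystander: connector of the same shape with a red collar, leave it alone. Origin as for the blue one.
- elbow_yellow: Bystander: brass elbow, 30 mm cube body with a yellow-collared socket (to x = 44 mm) and a thread (to y = 41 mm), leave it alone. Origin under the cube.
- injector_a: Bystander: diesel injector 180 mm long lying on the far side of the bench.
- injector_b: Bystander: second diesel injector 180 mm long lying on the far side of the bench.
- spare_cap: Bystander: loose black ribbed cap, 96 mm across, 32 mm high.
- spanner: Bystander: spanner 200 mm long on the robot's right. (Not listed: a heavy fixed brake modulator, 150 mm high with two black ribbed caps, stands beyond it at the far right; injector box, bins and vice, up to 200 mm high, stand along the left edge.)

How it is judged (in metres and radians):
On the way, in this order (a step that is already met when the one before it is completed fails the run):
1. the lid's opening stands still over the blue bay, within 10 mm of its middle (horizontal distance between lid_mouth and blue_bay below 0.01 m and velocity of joint dial between -0.1 and 0.1 rad/s), for 0.2 s.
2. the connector is inside the blue bay, below the lid (horizontal distance between connector_mid and blue_bay below 0.055 m and z of connector_mid in the frame of drum below 0.075 m), for 0.2 s.
At the end, for the whole second after the job is handed in: The connector rests inside the blue bay (its middle within 55 mm of the bay's middle seen from above and below 75 mm height, under the lid), and the lid is at rest with its opening over the black blank, middle on middle within 10 mm (all of step 2 and horizontal distance between lid_mouth and blank below 0.01 m and velocity of joint dial between -0.05 and 0.05 rad/s and linear speed of connector_blue below 0.03 m/s); the robot touches nothing.
It fails at once if another fitting was moved more than 30 mm (distance of any of connector_red, elbow_yellow from where it was at the start of the episode above 0.03 m).
It fails at once if another thing on the bench was moved more than 30 mm (distance of any of injector_a, injector_b, spare_cap, spanner from where it was at the start of the episode above 0.03 m).
It also fails if it takes over 72 s, if anything falls off the work surface, if the arm or the gripper's body presses on something with over 40 N, if the wrist force passes 120 N, or if a joint passes its speed limit or range.

ROBOT

A 7-joint arm with a two-finger parallel gripper is mounted at the origin on the work surface. World frame = base frame: x ahead of the robot, y to its left, z up, the work surface at z = 0. Lengths are in mm, angles in rad, forces in N, time in s.
With the tool pointing down it reaches from about 425 to 875 mm from the base axis. Payload 8.4 kg.
Tool frame: the origin (TCP) lies midway between the tips of the shut fingers; the grasp point (between the pads) lies 19 mm behind it (r.tcp_to_grasp is the distance from the TCP to the grasp point, in mm); z points along the fingers, y is the line along which they close (so a half turn about z gives the same grasp; the last joint's range is limited). The gripper opens to 87 mm and grips with 3 to 60 N. Pads are 19 mm wide; open, the fingers measure 117 mm over their backs; the gripper's body (75 mm by 190 mm) begins 51 mm behind the grasp point.
Start: joints at [-1.297, 0.333, 0.04, 1.465, -0.013, 1.343, -0.059], TCP at [236.744, 605.321, 191.046] pointing down, gripper open.
Joint ranges: [-2.58, 2.58], [-0.38, 2.09], [-1.3, 1.39], [0.25, 2.4], [-1.5, 4.64], [0.08, 2.09], [-2.65, 2.65]. Speed limits (rad/s): [2.22, 2.22, 2.79, 2.79, 3.14, 3.14, 3.14].

INTERFACE

Orientations are given as a 3x3 rotation matrix whose columns are the frame's x, y, z axes.
In Python, from workcell import r gives the robot as it stands.
- The arm moves only by the tool apply_moves, never from a script. Its argument "commands" is a list of rows, each a list of 7 numbers: the opening, from 0 (shut) to 1 (fully open), then the shift along the tool's x, y, z in mm, then the turn, a rotation vector about the tool's x, y, z in rad. A call has 1 to 20 rows; each row shifts and turns the commanded pose from where the row before left it, along the tool's axes as they then stand; what a row does not reach is not made up. A row lasts 1/8 s, in which the tool goes at most 62.5 mm and 10.7 degrees, less where a joint would pass 70% of its speed; a pose out of reach is approached as far as the arm can. A call is refused whole if a number of a shift passes 62.5 or a number of a turn 0.188, either way. A call with a gripper value outside its range is refused whole. The fingers move at their own pace and stop on an object; "grip_force" is the grip in N (left out, the last holds). Time passes only in rows, so rows that do not move let the fingers close. It gives the time, the measured TCP pose, the force, the opening and the grip force at its end, in the units of the state.
- r.sense(): the state, without advancing time (a new reading comes with each control period).
- r.camera(name): name is "scene" or "top"; returns (picture, depth): 400x640x3 uint8, red, green, blue; 400x640 float32, mm along the optical axis (not along the pixel's ray), 0 where there is no reading.
- r.camera_params(name): a dict with "mtx" (3x3 intrinsics, pixels), "origin" and "attitude" of the camera in the world. Camera axes: x right, y down, z forward; pixel columns grow to the right and rows downward; lengths in mm; the calibration is good to about 2 mm. A picture is of the moment at which its call begins. camera_params takes no time and is no camera call.
- r.job_done(): hands the job in; it is judged then, once.
The state is a dict: "clock": time; "joints": joint angles; "joint_velocities": joint speeds; "joint_efforts": joint torques, N m; "ee_pos": TCP position; "tcp_rot": TCP orientation; "contact_force": force on the tool from outside, world axes, zero at the start; "moment": the same for the moment, N m; "finger_gap": opening from 0.0 (shut) to 1.0 (fully open); "gripper_force": force on a finger pad.
Only numpy, scipy, OpenCV 4.12 (cv2) and the standard library are available. Lean on these libraries where they do the work, as an engineer would, in place of code of your own. Each camera call takes 0.05 s, during which the arm holds its last target. There are 200 camera calls.

## Working session

There is one attempt and no reset: what is moved stays moved. The work goes in short steps, Python scripts to look and compute and a tool call to move; the robot and the scene stay as the last step left them, time stands still between calls to the robot, and variables do not carry over. Pictures are saved under pics/ and viewed, at most 10 in all, crops included, and the job is handed in when it is done.

Besides the shell and the picture viewer there is one more tool, called as name(argument=value, ...) on one line, values as JSON. apply_moves: Moves the arm, as the interface text tells. Its arguments: {"type":"object","properties":{"commands":{"type":"array","items":{"type":"array","items":{"type":"number"}}},"grip_force":{"type":"number"}},"required":["commands"]}

```bash
mkdir -p pics; cat > h.py <<'E'
import numpy as np, cv2
from workcell import r
def snap(n):
    im,d=r.camera(n); P=r.camera_params(n); return im,d,P
def world(P,d):
    K=np.array(P["mtx"]);R=np.array(P["attitude"]);o=np.array(P["origin"])
    h,w=d.shape;u,v=np.meshgrid(np.arange(w),np.arange(h))
    c=np.stack([(u-K[0,2])/K[0,0]*d,(v-K[1,2])/K[1,1]*d,d],-1)
    return c@R.T+o
E
python3 - <<'E'
from h import *
for n in("top","scene"):
    im,d,P=snap(n); np.savez(f"{n}.npz",im=im,d=d); cv2.imwrite(f"pics/{n}0.png",im[...,::-1]); print(n,P)
print(r.sense())
E
```

```text
top {'mtx': array([[479.20366258,   0.        , 308.49727405],
       [  0.        , 479.20366258, 195.6992883 ],
       [  0.        ,   0.        ,   1.        ]]), 'origin': array([ 333.39585512,  -66.24565798, 1457.18116161]), 'attitude': array([[ 0.02299135, -0.9918481 ,  0.12533451],
       [-0.99972629, -0.02335262, -0.00141385],
       [ 0.00432921, -0.1252677 , -0.99211353]])}
scene {'mtx': array([[363.20679162,   0.        , 321.89992414],
       [  0.        , 363.20679162, 195.82921842],
       [  0.        ,   0.        ,   1.        ]]), 'origin': array([1121.30708563, -771.80174004,  724.54854837]), 'attitude': array([[ 0.75663134,  0.36586588, -0.5418959 ],
       [ 0.65383254, -0.41898373,  0.63004416],
       [ 0.00346609, -0.83102033, -0.55623124]])}
{'clock': 0.1, 'joints': array([-1.29720751,  0.33382234,  0.03986114,  1.4661793 , -0.01341866,
        1.34332435, -0.05852951]), 'joint_velocities': array([ 1.46346749e-03, -2.74560069e-03,  3.07836067e-05, -2.68177507e-03,
       -1.43905318e-03, -8.28140645e-04,  1.14262258e-04]), 'joint_efforts': array([ 4.52675551e-03, -6.57807755e+01,  1.34065077e+00, -4.04706788e+01,
       -5.94328903e-02,  4.09408403e-02,  5.94234780e-05]), 'ee_pos': array([236.57799721, 604.90317203, 190.26138634]), 'tcp_rot': array([[-9.31301495e-01,  3.64248968e-01, -4.63982495e-04],
       [ 3.64249256e-01,  9.31300457e-01, -1.39230408e-03],
       [-7.50382141e-05, -1.46566015e-03, -9.99998923e-01]]), 'contact_force': array([ 1.05493414,  0.31344612, -0.22638009]), 'moment': array([ 0.016401  , -0.00120354,  0.03226998]), 'gripper_force': 0.0, 'finger_gap': 1.0001400671936578}
```

View pics/top0.png

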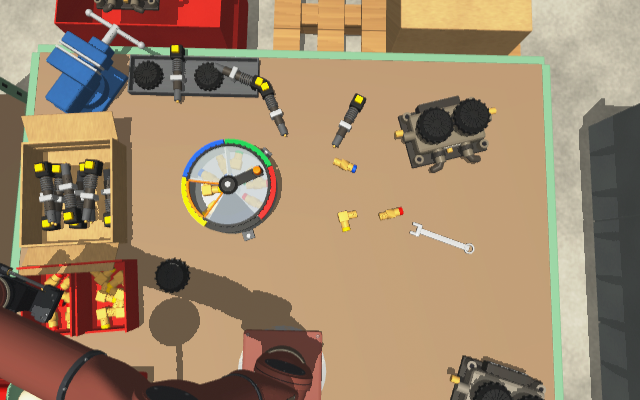

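View pics/scene0.png

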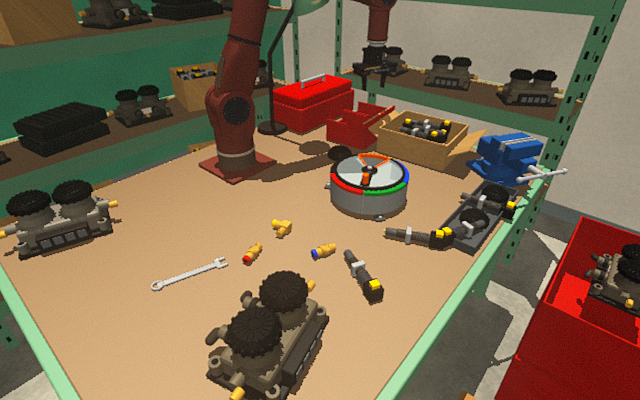

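The top view shows the drum at about (228,185), with its knob at (257,170) and its opening at lower left. The blue connector is at (345,165) and the red one at (390,213). The scene view shows the same layout, with the blue connector at (323,251).

```bash
cat > meas.py <<'E'
from h import *
from scipy.optimize import least_squares
H={"blue":(105,130),"yellow":(24,33),"red":(172,5),"green":(45,80),"orange":(7,20)}
def mask(hsv,c,s=140,v=70):
    a,b=H[c];h=hsv[...,0]
    m=((h>=a)&(h<=b)) if a<b else ((h>=a)|(h<=b))
    return m&(hsv[...,1]>s)&(hsv[...,2]>v)
def drum(W,hsv,c0):
    near=np.hypot(W[...,0]-c0[0],W[...,1]-c0[1])<175
    rim=near&(abs(W[...,2]-96)<8)
    S={c:W[rim&mask(hsv,c)] for c in("blue","yellow","red","green")}
    return S
E
python3 - <<'E'
from meas import *
for n in("top","scene"):
    z=np.load(n+".npz");im,d=z["im"],z["d"];P=r.camera_params(n);W=world(P,d);hsv=cv2.cvtColor(im,cv2.COLOR_RGB2HSV)
    c0=W[185,228] if n=="top" else c0
    print(n,"c0",c0)
    S=drum(W,hsv,c0)
    pts=np.vstack(list(S.values()))
    f=least_squares(lambda p:np.hypot(pts[:,0]-p[0],pts[:,1]-p[1])-128,c0[:2],loss="soft_l1",f_scale=3)
    c=f.x; print("centre",c,"N",len(pts),"rms",np.sqrt(np.mean(f.fun**2)),"z",np.median(pts[:,2]))
    for k,v in S.items():
        rr=np.hypot(v[:,0]-c[0],v[:,1]-c[1]);v=v[(rr>117)&(rr<139)]
        if len(v)==0: continue
        a=np.arctan2(v[:,1]-c[1],v[:,0]-c[0]);m=np.angle(np.exp(1j*a).mean());q=np.angle(np.exp(1j*(a-m)))
        lo,hi=np.percentile(q,[1,99]);print(k,len(v),np.degrees([m,m+lo,m+hi,m+(lo+hi)/2]))
    D=np.hypot(W[...,0]-c[0],W[...,1]-c[1])
    k=mask(hsv,"orange",120)&(abs(W[...,2]-138)<5)&(D<118);K=W[k]
    if len(K): 
        m=K.mean(0);print("knob",m,len(K),"R",np.hypot(*(m[:2]-c)),"ang",np.degrees(np.arctan2(m[1]-c[1],m[0]-c[0])))
    u,v=(345,165) if n=="top" else (323,251)
    x0=W[v,u];print("conn",x0)
    k=(np.hypot(W[...,0]-x0[0],W[...,1]-x0[1])<60)&(W[...,2]>6)&(W[...,2]<40)&(hsv[...,1]>110)&(d>0)
    Q=W[k];(cx,cy),sz,an=cv2.minAreaRect(Q[:,:2].astype(np.float32));print("box",cx,cy,sz,an,"zmax",np.percentile(Q[:,2],98))
    b=W[k&mask(hsv,"blue",100,40)];print("blue",b.mean(0),len(b)); y=W[k&~mask(hsv,"blue",100,40)];print("brass",y.mean(0))
    e=np.linalg.eigh(np.cov(Q[:,:2].T))[1][:,1];e*=np.sign(e@(b.mean(0)-y.mean(0))[:2]);print("axis deg",np.degrees(np.arctan2(e[1],e[0])), "extent",np.percentile((Q[:,:2]-[cx,cy])@e,[1,99]))
E
```

```text
top c0 [528.62455504 160.82657274 111.35053646]
centre [532.79220088 163.2734956 ] N 1048 rms 4.324676390094605 z 96.27904436289077
blue 227 [44.26580447  9.74374789 79.28698978 44.51536883]
yellow 274 [118.22710263  82.08423864 151.68338319 116.88381091]
red 306 [-100.44348034 -133.98106245  -65.4976146   -99.73933852]
green 241 [-29.51865021 -62.35401309   6.24133514 -28.05633897]
knob [572.06245905  79.28726567 137.60132944] 38 R 92.7137530024504 ang -64.94016273049353
conn [ 610.51937033 -176.83335614   27.04252448]
box 614.5888061523438 -176.29550170898438 (71.47504425048828, 27.929269790649414) 72.67914581298828 zmax 31.775567326397326
blue [ 601.39394002 -204.3125593    22.84848171] 26
brass [ 614.69346754 -170.64477934   23.23415139]
axis deg -110.48432581582064 extent [-34.81578012  35.29343893]
scene c0 [528.62455504 160.82657274 111.35053646]
centre [533.76875094 159.92131928] N 472 rms 5.300789046321011 z 95.59676602219514
blue 68 [33.95014165 11.29809836 69.69565994 40.49687915]
red 190 [ -97.48889655 -135.53235999  -65.49538078 -100.51387039]
green 197 [-29.10769396 -61.94996699   8.69886459 -26.6255512 ]
knob [572.14347089  78.38348218 136.92484613] 24 R 90.11680204306549 ang -64.79659072533303
conn [ 622.5635168  -186.14226473   21.35068155]
box 623.9730834960938 -170.67491149902344 (87.17022705078125, 40.99380111694336) 45.901004791259766 zmax 29.27286369306237
blue [ 607.87950083 -207.46832149   19.42268286] 30
brass [ 620.41899613 -173.2318408    20.40010527]
axis deg -111.03093796360069 extent [-26.93315378  44.38433984]
```

Box yaw is about 44.3° and the lid dial about 71°, so the opening is over yellow. The knob radius (92.7 mm) and heights (138, 96 and 27 mm) agree with the text. I'll turn the tool so its y is along world x, which makes tool x = world y, and go above the knob.

apply_moves(commands=[[1,0,0,-10,0,0,0.171],[1,0,0,-10,0,0,0.171],[1,0,0,-10,0,0,0.171],[1,0,0,-10,0,0,0.171],[1,0,0,-10,0,0,0.171],[1,0,0,-10,0,0,0.171],[1,0,0,0,0,0,0.171],[1,-40,25,0,0,0,0],[1,-40,25,0,0,0,0],[1,-40,26,0,0,0,0],[1,-40,26,0,0,0,0],[1,-40,26,0,0,0,0],[1,-40,26,0,0,0,0],[1,-40,26,0,0,0,0],[1,-40,26,0,0,0,0],[1,-40,26,0,0,0,0],[1,-40,26,0,0,0,0],[1,-40,26,0,0,0,0],[1,-40,26,0,0,0,0],[1,-46,26,0,0,0,0]], grip_force=25)

```text
clock: 2.6
ee_pos: [573.7, 78.9, 250.8]
tcp_rot: [[-0.002, 1.0, -0.0], [1.0, 0.002, 0.0], [0.0, -0.0, -1.0]]
contact_force: [1.1, -0.2, -0.9]
finger_gap: 1.002
gripper_force: 0.0
```

apply_moves(commands=[[1,0,-1.5,35,0,0,0],[1,0,0,35,0,0,0],[1,0,0,30,0,0,0],[1,0,0,25,0,0,0],[1,0,0,13,0,0,0],[1,0,0,0,0,0,0],[0,0,0,0,0,0,0],[0,0,0,0,0,0,0],[0,0,0,0,0,0,0],[0,0,0,0,0,0,0],[0,0,0,0,0,0,0],[0,0,0,0,0,0,0]])

```text
clock: 4.1
ee_pos: [571.7, 79.7, 113.0]
tcp_rot: [[-0.001, 1.0, -0.0], [1.0, 0.001, -0.0], [-0.0, -0.0, -1.0]]
contact_force: [0.6, -0.4, 0.2]
finger_gap: 0.402
gripper_force: 0.0
```

```bash
python3 - <<'E'
from h import *
s=r.sense();print(s["ee_pos"],s["finger_gap"]*87,s["gripper_force"],s["contact_force"])
c=np.array([533,162.5]);e=s["ee_pos"][:2]-c;print(np.hypot(*e),np.degrees(np.arctan2(e[1],e[0])))
for a0,a1,n in((-64.9,-135.7,10),(-135.7,8.3,20)):
    a=np.radians(np.linspace(a0,a1,n+1));p=c+92*np.c_[np.cos(a),np.sin(a)]
    print(np.round(np.diff(p,axis=0)[:,::-1],1).tolist())
E
```

```text
[571.72937633  79.65052522 113.04996715] 35.0131803091806 0.0 [ 0.58171052 -0.43579629  0.21928405]
91.4549072579637 -64.94547366263426
[[-4.2, -10.6], [-2.8, -11.0], [-1.5, -11.3], [-0.1, -11.4], [1.3, -11.3], [2.7, -11.0], [4.1, -10.6], [5.3, -10.0], [6.5, -9.3], [7.6, -8.4]]
[[-7.7, 8.6], [-6.6, 9.5], [-5.4, 10.2], [-4.0, 10.8], [-2.7, 11.2], [-1.2, 11.5], [0.2, 11.6], [1.7, 11.4], [3.1, 11.1], [4.5, 10.7], [5.8, 10.0], [7.0, 9.2], [8.1, 8.3], [9.0, 7.2], [9.9, 6.0], [10.5, 4.7], [11.1, 3.4], [11.4, 1.9], [11.5, 0.5], [11.5, -0.9]]
```

Still closing; I'll wait a few rows for the grip.

apply_moves(commands=[[0,0,0,0,0,0,0],[0,0,0,0,0,0,0],[0,0,0,0,0,0,0],[0,0,0,0,0,0,0]])

```text
clock: 4.6
ee_pos: [571.8, 79.6, 113.1]
tcp_rot: [[-0.001, 1.0, -0.0], [1.0, 0.001, -0.0], [-0.0, -0.0, -1.0]]
contact_force: [-0.4, 0.3, 0.0]
finger_gap: 0.017
gripper_force: 0.0
```

The fingers shut on nothing, so the knob isn't where I think it is. I need to look.

```bash
python3 - <<'E'
from h import *
im,d,P=snap("scene"); np.savez("scene1.npz",im=im,d=d)
a=cv2.resize(im[130:230,310:430],None,fx=5,fy=5,interpolation=cv2.INTER_CUBIC)
cv2.imwrite("pics/s1.png",a[...,::-1])
im,d,P=snap("top"); np.savez("top1.npz",im=im,d=d)
a=cv2.resize(im[120:250,160:300],None,fx=4,fy=4,interpolation=cv2.INTER_CUBIC)
cv2.imwrite("pics/t1.png",a[...,::-1])
E
```

```text
(no output)
```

View pics/s1.png

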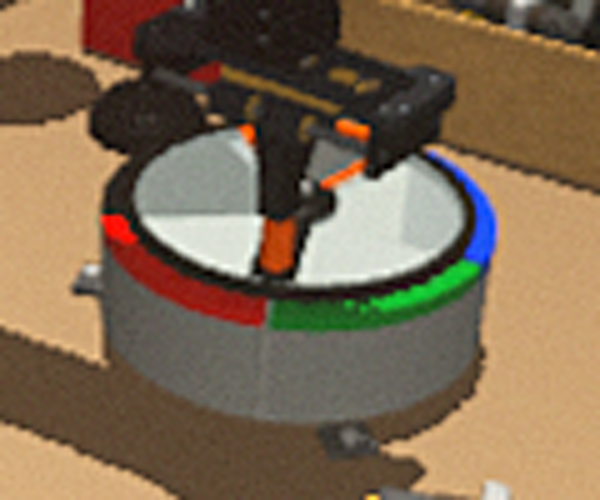

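View pics/t1.png

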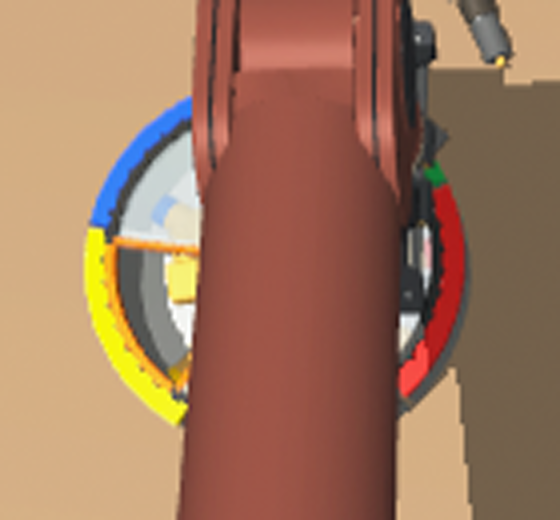

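The scene crop shows the knob upright at about (366,178) full-frame, in front of the shut fingers. I'll measure how far it is from them.

```bash
python3 - <<'E'
from meas import *
for f in("scene","scene1"):
    z=np.load(f+".npz");W=world(r.camera_params("scene"),z["d"]);hsv=cv2.cvtColor(z["im"],cv2.COLOR_RGB2HSV)
    D=np.hypot(W[...,0]-533,W[...,1]-162)
    k=mask(hsv,"orange",120)&(D<118)&(W[...,2]>108);K=W[k];print(f,len(K),K.mean(0),K.min(0),K.max(0))
    k&=W[...,2]>133;print(len(W[k]),W[k].mean(0))
    v,u=np.nonzero(k);print(u.min(),u.max(),v.min(),v.max())
    if f=="scene1":
        q=(hsv[...,2]<60)&(D<130)&(W[...,2]>108)&(W[...,2]<160)&(np.hypot(W[...,0]-572,W[...,1]-80)<60);Q=W[q]
        for a in range(108,160,6):
            s=Q[(Q[:,2]>=a)&(Q[:,2]<a+6)]
            if len(s):print(a,len(s),s.mean(0).round(),s.min(0).round(),s.max(0).round())
E
```

```text
scene 68 [570.17375857  82.32720073 125.45822089] [463.51268982  68.03248498 108.17077603] [582.13062587 253.81067175 139.34609072]
24 [572.14347089  78.38348218 136.92484613]
363 368 172 176
scene1 233 [579.68243249  83.02132052 339.49682866] [450.64977356  44.96129033 108.5305086 ] [616.88952544 126.8941763  618.64541871]
192 [580.6433396   85.06059139 386.37895852]
341 400 1 176
108 1 [560.  42. 109.] [560.  42. 109.] [560.  42. 109.]
132 1 [572.  89. 137.] [572.  89. 137.] [572.  89. 137.]
138 1 [571.  73. 144.] [571.  73. 144.] [571.  73. 144.]
144 9 [574.  74. 148.] [563.  68. 145.] [580.  87. 150.]
150 12 [576.  73. 154.] [566.  66. 151.] [582.  85. 156.]
156 9 [574.  74. 158.] [565.  67. 156.] [581.  86. 160.]
```

```bash
python3 - <<'E'
from meas import *
for f in("scene","scene1"):
    z=np.load(f+".npz");W=world(r.camera_params("scene"),z["d"]);hsv=cv2.cvtColor(z["im"],cv2.COLOR_RGB2HSV)
    print(f)
    for v in range(164,188): print(v,[(int(hsv[v,u,0]),int(hsv[v,u,2]),*W[v,u].round().astype(int).tolist()) for u in(364,366,368)])
E
```

```text
scene
164 [(9, 236, 496, 183, 104), (9, 254, 457, 257, 59), (43, 108, 461, 264, 57)]
165 [(13, 216, 497, 182, 100), (9, 214, 510, 175, 108), (27, 121, 516, 179, 108)]
166 [(30, 126, 511, 161, 110), (9, 82, 514, 169, 108), (40, 196, 522, 169, 111)]
167 [(30, 40, 511, 161, 106), (35, 29, 521, 159, 110), (11, 196, 530, 157, 115)]
168 [(24, 38, 519, 149, 110), (6, 44, 524, 155, 109), (15, 131, 531, 156, 112)]
169 [(13, 45, 521, 147, 108), (8, 40, 526, 151, 108), (26, 70, 533, 153, 110)]
170 [(17, 43, 526, 140, 109), (25, 46, 529, 148, 107), (12, 35, 537, 148, 109)]
171 [(96, 31, 527, 139, 105), (94, 50, 530, 147, 104), (21, 81, 540, 144, 109)]
172 [(8, 161, 560, 89, 136), (9, 131, 535, 140, 104), (17, 82, 540, 145, 104)]
173 [(13, 255, 567, 79, 139), (13, 255, 571, 84, 139), (9, 249, 542, 143, 102)]
174 [(15, 255, 567, 79, 136), (15, 255, 573, 81, 137), (11, 255, 578, 85, 137)]
175 [(14, 255, 574, 70, 139), (15, 255, 577, 76, 137), (9, 236, 579, 84, 135)]
176 [(10, 215, 573, 70, 135), (10, 229, 578, 75, 134), (9, 167, 581, 82, 133)]
177 [(9, 172, 571, 74, 129), (8, 178, 577, 77, 129), (9
[... 1957 characters left out ...]
3)]
179 [(9, 183, 574, 71, 124), (10, 188, 578, 76, 123), (9, 128, 567, 105, 105)]
180 [(10, 187, 572, 74, 118), (10, 184, 579, 75, 120), (8, 110, 572, 98, 106)]
181 [(9, 186, 575, 71, 116), (9, 185, 580, 75, 117), (9, 104, 574, 95, 105)]
182 [(10, 193, 574, 72, 112), (9, 188, 579, 75, 112), (8, 115, 578, 89, 105)]
183 [(9, 193, 576, 69, 110), (9, 167, 582, 72, 111), (8, 55, 581, 86, 104)]
184 [(8, 103, 576, 70, 106), (8, 79, 583, 72, 108), (23, 11, 585, 79, 106)]
185 [(90, 33, 578, 68, 104), (18, 27, 584, 70, 105), (19, 34, 587, 76, 104)]
186 [(16, 61, 582, 62, 104), (25, 58, 588, 64, 106), (30, 109, 590, 72, 103)]
187 [(25, 44, 585, 57, 105), (21, 50, 590, 62, 104), (20, 79, 594, 67, 103)]
```

The knob hasn't moved. The closed fingers end just above its top at z ≈ 141, while the TCP reading says 113. I'll raise clear and check where the tips really are.

apply_moves(commands=[[0,0,0,-40,0,0,0],[0,0,0,-40,0,0,0],[0,0,0,0,0,0,0],[0,0,0,0,0,0,0]])

```text
clock: 5.2
ee_pos: [571.5, 79.7, 192.5]
tcp_rot: [[-0.001, 1.0, -0.001], [1.0, 0.001, 0.0], [0.0, -0.001, -1.0]]
contact_force: [0.5, -0.9, -0.8]
finger_gap: 0.007
gripper_force: 0.0
```

```bash
python3 - <<'E'
from meas import *
s=r.sense();print(s["ee_pos"],s["finger_gap"])
im,d,P=snap("scene");np.savez("scene2.npz",im=im,d=d);W=world(P,d)
e=s["ee_pos"]
q=(d>0)&(np.hypot(W[...,0]-e[0],W[...,1]-e[1])<70)&(W[...,2]>145)&(W[...,2]<e[2]+80);Q=W[q]
for a in range(145,290,8):
    t=Q[(Q[:,2]>=a)&(Q[:,2]<a+8)]
    if len(t):print(a,len(t),t.mean(0).round(),t.min(0).round(),t.max(0).round())
v,u=np.nonzero(q);print(u.min(),u.max(),v.min(),v.max())
a=cv2.resize(im[90:220,300:440],None,fx=4,fy=4,interpolation=cv2.INTER_CUBIC);cv2.imwrite("pics/s2.png",a[...,::-1])
E
```

```text
[571.45013198  79.72964041 192.48161706] 0.006882794471582266
217 2 [576.  70. 224.] [574.  69. 224.] [577.  71. 224.]
225 23 [573.  73. 229.] [562.  66. 225.] [580.  89. 233.]
233 20 [574.  73. 237.] [562.  66. 233.] [580.  90. 241.]
241 20 [573.  71. 245.] [562.  65. 242.] [582.  85. 249.]
249 24 [575.  72. 253.] [560.  66. 250.] [582.  87. 257.]
257 24 [573.  71. 262.] [556.  66. 258.] [584.  86. 265.]
265 28 [573.  71. 269.] [556.  65. 265.] [586.  86. 272.]
362 373 135 151
```

View pics/s2.png

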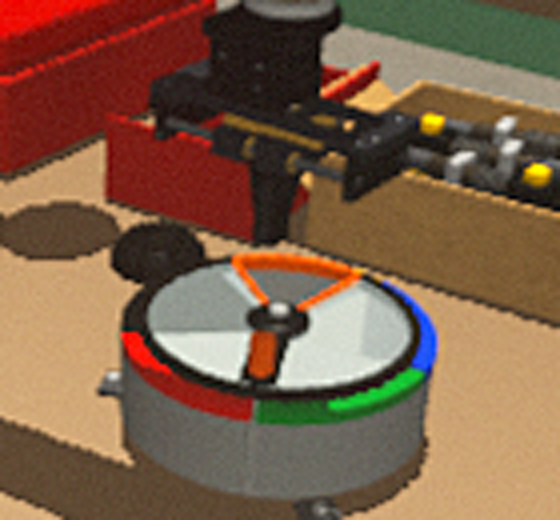

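The crop shows the closed tips at about (366,150), z ≈ 223, against a reported TCP of 192.5. The same gap of about 30 mm appeared at the lower height, so the real tips are about 30 mm above the reported TCP, while x and y agree. I'll allow for that by descending in steps and watching the force.

apply_moves(commands=[[0.7,0,0,0,0,0,0],[0.7,0,0,0,0,0,0],[0.7,0,0,0,0,0,0],[0.7,0,0,0,0,0,0],[0.7,0,0,0,0,0,0],[0.7,0,0,20,0,0,0],[0.7,0,0,20,0,0,0],[0.7,0,0,20,0,0,0],[0.7,0,0,15,0,0,0],[0.7,0,0,10,0,0,0],[0.7,0,0,8,0,0,0],[0.7,0,0,7,0,0,0],[0.7,0,0,0,0,0,0]])

```text
clock: 6.88
ee_pos: [571.5, 79.6, 92.7]
tcp_rot: [[-0.001, 1.0, -0.001], [1.0, 0.001, -0.0], [-0.0, -0.001, -1.0]]
contact_force: [0.3, -0.1, 0.2]
finger_gap: 0.702
gripper_force: 0.0
```

```bash
python3 - <<'E'
from meas import *
s=r.sense();print(s["ee_pos"],s["finger_gap"],s["contact_force"])
im,d,P=snap("scene");W=world(P,d);e=s["ee_pos"]
hsv=cv2.cvtColor(im,cv2.COLOR_RGB2HSV)
q=(d>0)&(abs(W[...,0]-e[0])<70)&(abs(W[...,1]-e[1])<16)&(W[...,2]>108)&(W[...,2]<170)&(hsv[...,2]<70);Q=W[q]
for a in range(108,170,6):
    t=Q[(Q[:,2]>=a)&(Q[:,2]<a+6)]
    if len(t):print(a,np.sort(t[:,0].round()))
E
```

```text
[571.54180348  79.61171144  92.72753025] 0.701542776581588 [ 0.32684565 -0.05889379  0.22397983]
108 [561.]
120 [537. 608. 608.]
126 [535. 539. 539. 540. 540. 606. 606. 608. 608. 609. 610. 610.]
132 [536. 537. 538. 538. 539. 539. 539. 539. 539. 540. 541. 605. 608. 609.
 609. 609. 610. 610.]
138 [534. 534. 538. 538. 538. 538. 541. 604. 609. 609. 609. 609. 610. 610.
 610. 610.]
144 [535. 536. 537. 538. 539. 540. 541. 603. 608. 609. 609. 609. 609. 610.
 610.]
150 [535. 535. 537. 538. 538. 539. 540. 540. 541. 605. 605. 610. 611. 611.
 611.]
156 [528. 535. 536. 537. 538. 539. 539. 540. 540. 541. 602. 602. 607. 608.
 609. 610. 611. 612. 612. 613. 614.]
162 [528. 534. 536. 537. 538. 539. 539. 539. 540. 540. 601. 601. 605. 606.
 609. 611. 613. 613. 614. 614. 615.]
168 [533. 538. 539. 606. 615.]
```

The open tips are at z ≈ 123, centred on x = 572. I'll go down 9 mm and close.

apply_moves(commands=[[0.7,0,0,5,0,0,0],[0.7,0,0,4,0,0,0],[0,0,0,0,0,0,0],[0,0,0,0,0,0,0],[0,0,0,0,0,0,0],[0,0,0,0,0,0,0],[0,0,0,0,0,0,0],[0,0,0,0,0,0,0],[0,0,0,0,0,0,0],[0,0,0,0,0,0,0]], grip_force=25)

```text
clock: 8.18
ee_pos: [571.7, 79.7, 84.1]
tcp_rot: [[-0.001, 1.0, -0.0], [1.0, 0.001, 0.0], [0.0, -0.0, -1.0]]
contact_force: [-0.8, 1.3, 0.7]
finger_gap: 0.246
gripper_force: 25.0
```

The knob is gripped (21.4 mm). Now I turn the lid by −71°.

apply_moves(commands=[[0,-4.2,-10.6,0,0,0,0],[0,-2.8,-11.0,0,0,0,0],[0,-1.5,-11.3,0,0,0,0],[0,-0.1,-11.4,0,0,0,0],[0,1.3,-11.3,0,0,0,0],[0,2.7,-11.0,0,0,0,0],[0,4.1,-10.6,0,0,0,0],[0,5.3,-10.0,0,0,0,0],[0,6.5,-9.3,0,0,0,0],[0,7.6,-8.4,0,0,0,0],[0,0,0,0,0,0,0],[0,0,0,0,0,0,0],[0,0,0,0,0,0,0]])

```text
clock: 9.8
ee_pos: [466.6, 97.8, 83.8]
tcp_rot: [[-0.0, 1.0, -0.001], [1.0, 0.0, -0.001], [-0.001, -0.001, -1.0]]
contact_force: [-1.5, -3.4, -1.5]
finger_gap: 0.243
gripper_force: 25.0
```

apply_moves(commands=[[0.6,0,0,0,0,0,0],[0.6,0,0,0,0,0,0],[0.6,0,0,0,0,0,0],[0.6,0,0,0,0,0,0],[0.6,0,0,-15,0,0,0],[0.6,0,0,-35,0,0,0],[0.6,0,0,-35,0,0,0],[0.6,0,0,-35,0,0,0],[0.6,-50,25,0,0,0,0],[0.6,-55,30,0,0,0,0.14],[0.6,0,0,0,0,0,0.14],[0.6,0,0,0,0,0,0.07]])

```text
clock: 11.3
ee_pos: [522.2, -7.4, 205.1]
tcp_rot: [[0.347, 0.938, 0.001], [0.938, -0.347, -0.0], [0.0, 0.001, -1.0]]
contact_force: [0.3, 0.2, -0.2]
finger_gap: 0.596
gripper_force: 0.0
```

```bash
python3 - <<'E'
from meas import *
s=r.sense();print(s["ee_pos"],s["tcp_rot"][:,1])
for n in("top","scene"):
    im,d,P=snap(n);np.savez(n+"3.npz",im=im,d=d);W=world(P,d);hsv=cv2.cvtColor(im,cv2.COLOR_RGB2HSV);c=np.array([533,162.5])
    D=np.hypot(W[...,0]-c[0],W[...,1]-c[1]);k=mask(hsv,"orange",120)&(abs(W[...,2]-138)<5)&(D<118);K=W[k]
    if len(K):m=K.mean(0);print(n,"knob",m,len(K),np.hypot(*(m[:2]-c)),np.degrees(np.arctan2(m[1]-c[1],m[0]-c[0])))
    k=mask(hsv,"orange",120)&(abs(W[...,2]-103)<6)&(D<118)&(D>30);K=W[k];a=np.degrees(np.arctan2(K[:,1]-c[1],K[:,0]-c[0]));
    if len(K):print("lips",len(K),np.percentile(a,[2,25,50,75,98]))
    x0=np.array([616,-175.])
    q=(np.hypot(W[...,0]-x0[0],W[...,1]-x0[1])<130)&(W[...,2]>8)&(W[...,2]<60)&(d>0)&(hsv[...,1]<90);Q=W[q]
    if len(Q):print("injector near pts min x",Q[np.argsort(np.hypot(*(Q[:,:2]-x0).T))[:8]].round())
E
```

```text
[522.17895197  -7.39363099 205.07195671] [ 9.37817392e-01 -3.47128486e-01  5.95209225e-04]
top knob [469.70100891 102.15931536 138.85836766] 9 87.45147509420187 -136.37064529064074
lips 192 [12.21460199 16.56667269 46.64527078 73.96567359 78.21297883]
injector near pts min x [[ 612. -202.   23.]
 [ 603. -199.   19.]
 [ 598. -196.   16.]
 [ 616. -205.   20.]
 [ 595. -197.   13.]
 [ 613. -211.   19.]
 [ 604. -132.    9.]
 [ 670. -152.   24.]]
scene knob [466.70323342  96.24408203 137.34854085] 21 93.72890655925696 -135.01765677647512
lips 162 [-132.93729438   13.50598976   40.37564712   75.48226858   83.65776769]
injector near pts min x [[ 608. -199.   25.]
 [ 613. -201.   22.]
 [ 609. -200.   23.]
 [ 603. -198.   26.]
 [ 614. -202.   20.]
 [ 597. -204.   26.]
 [ 606. -210.   13.]
 [ 601. -209.   13.]]
```

The lips centre at 45.2° against the bay at 44.3°, so the lid is good. On to the connector, staying high first.

apply_moves(commands=[[0.6,-25,29,0,0,0,0],[0.6,-25,29,0,0,0,0],[0.6,-25,29,0,0,0,0],[0.6,-25,29,0,0,0,0],[0.6,-25,30,0,0,0,0],[0.6,0,0,40,0,0,0],[0.6,0,0,40,0,0,0],[0.6,0,0,40,0,0,0],[0.6,0,0,40,0,0,0],[0.6,0,0,15,0,0,0],[0.6,0,0,0,0,0,0]])

```text
clock: 12.78
ee_pos: [616.2, -173.5, 29.2]
tcp_rot: [[0.341, 0.94, -0.001], [0.94, -0.341, 0.0], [-0.0, -0.001, -1.0]]
contact_force: [-0.2, 0.5, 0.3]
finger_gap: 0.598
gripper_force: 0.0
```

```bash
python3 - <<'E'
from meas import *
s=r.sense();print(s["ee_pos"],s["tcp_rot"][:,1])
im,d,P=snap("scene");W=world(P,d);e=s["ee_pos"];hsv=cv2.cvtColor(im,cv2.COLOR_RGB2HSV)
q=(d>0)&(np.hypot(W[...,0]-e[0],W[...,1]-e[1])<60)&(W[...,2]>40)&(W[...,2]<110);Q=W[q]@np.eye(3)
R=s["tcp_rot"];L=(Q-e)@R
for a in range(40,110,8):
    t=L[(Q[:,2]>=a)&(Q[:,2]<a+8)]
    if len(t):print(a,np.sort(t[:,1].round()).astype(int).tolist(), t[:,0].min().round(),t[:,0].max().round())
a=cv2.resize(im[180:310,240:410],None,fx=4,fy=4,interpolation=cv2.INTER_CUBIC);cv2.imwrite("pics/s4.png",a[...,::-1])
E
```

```text
[ 616.21880101 -173.53811921   29.16766503] [ 9.40075691e-01 -3.40964754e-01 -8.55671259e-04]
56 [-35, -29, -26, -25, 30, 32, 32, 32, 32, 32, 33, 33] -13.0 9.0
64 [-33, -33, -32, -31, -29, -29, -28, -27, -27, -27, -26, -26, -26, -26, 29, 30, 31, 32, 32, 32, 32, 33, 34, 34, 34, 34, 34, 34, 34, 34, 35, 36] -12.0 10.0
72 [-32, -29, -29, -27, -27, -26, -25, -25, 28, 29, 31, 32, 33, 33, 34, 34, 34, 35, 35, 35, 35, 35, 37] -12.0 6.0
80 [-33, -32, -31, -31, -29, -28, -28, -26, 30, 34, 35, 35] -13.0 -6.0
88 [-37, -32, -31, -31, -30, -28, -28, 29, 29] -13.0 -8.0
96 [-39, -38, -37, -34, -31, -30, -29, -27, -26, 28, 30, 31, 31] -13.0 -9.0
104 [-32, -31, -30, -28, -28, -27, -26, -26, -26, -26] -12.0 8.0
```

View pics/s4.png

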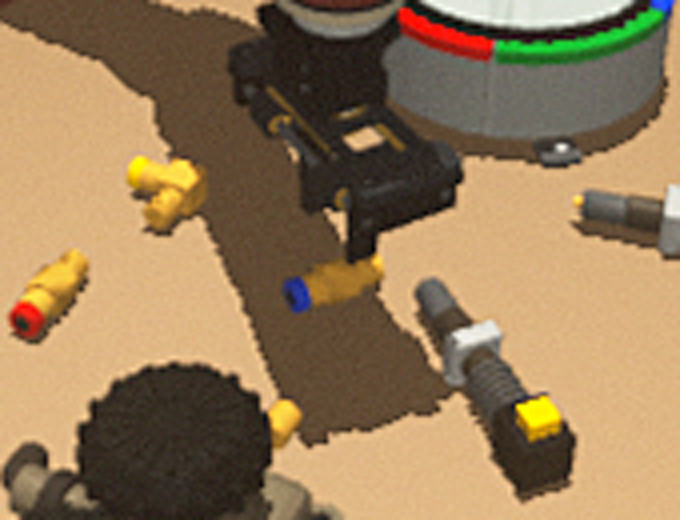

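The open gripper straddles the blue connector, which sits at about (323,252) full-frame, and the far injector is clear of the fingers. The tips are at z ≈ 59, again 30 mm above the reading. I'll descend 54 mm and close.

apply_moves(commands=[[0.6,-1,0,20,0,0,0],[0.6,0,0,16,0,0,0],[0.6,0,0,10,0,0,0],[0.6,0,0,5,0,0,0],[0.6,0,0,3,0,0,0],[0.6,0,0,0,0,0,0],[0,0,0,0,0,0,0],[0,0,0,0,0,0,0],[0,0,0,0,0,0,0],[0,0,0,0,0,0,0],[0,0,0,0,0,0,0],[0,0,0,0,0,0,0]], grip_force=35)

```text
clock: 14.32
ee_pos: [615.8, -174.6, -24.8]
tcp_rot: [[0.342, 0.94, -0.0], [0.94, -0.342, 0.0], [0.0, -0.0, -1.0]]
contact_force: [-2.9, 2.0, 5.3]
finger_gap: 0.323
gripper_force: 35.0
```

The hexagon is gripped (28 mm). I lift it and turn it toward the bay's radial direction.

apply_moves(commands=[[0,0,0,-15,0,0,0],[0,0,0,-25,0,0,0],[0,0,0,-30,0,0,0],[0,0,0,-30,0,0,0],[0,0,0,-30,0,0,0],[0,0,0,-30,0,0,0],[0,0,0,-30,0,0,0],[0,0,0,-10,0,0,0.15],[0,0,0,0,0,0,0.15],[0,0,0,0,0,0,0.15],[0,0,0,0,0,0,0],[0,0,0,0,0,0,0]])

```text
clock: 15.82
ee_pos: [616.0, -174.8, 175.4]
tcp_rot: [[0.714, 0.7, 0.0], [0.7, -0.714, -0.0], [0.0, 0.0, -1.0]]
contact_force: [0.6, 0.2, -2.0]
finger_gap: 0.323
gripper_force: 35.0
```

```bash
python3 - <<'E'
from meas import *
s=r.sense();R=s["tcp_rot"];e=s["ee_pos"];print(e,R[:,1],s["finger_gap"])
a=np.radians(45.2);t=np.array([533,162.5])+74*np.array([np.cos(a),np.sin(a)]);print(t,((np.r_[t,e[2]]-e)@R).round(1))
im,d,P=snap("scene");W=world(P,d);hsv=cv2.cvtColor(im,cv2.COLOR_RGB2HSV)
q=(d>0)&(np.hypot(W[...,0]-e[0],W[...,1]-e[1])<60)&(abs(W[...,2]-e[2]-30)<40)&(hsv[...,1]>120)&(hsv[...,2]>60)
L=(W[q]-e)@R;print(len(L),L.min(0),L.max(0));b=mask(hsv,"blue",100,40)&q;print("blue",((W[b]-e)@R).mean(0))
E
```

```text
[ 615.97985446 -174.76819736  175.36035226] [ 6.99732085e-01 -7.14405283e-01  3.16441022e-04] 0.3225742795413653
[585.14293154 215.0082345 ] [ 2.507e+02 -3.000e+02 -1.000e-01]
120 [-34.73866025   2.48931692 -58.92005958] [ 32.08141488  24.42907655 -28.31694437]
blue [-31.81309793   9.35097239 -42.21142467]
```

apply_moves(commands=[[0,21,-25,0,0,0,0],[0,21,-25,0,0,0,0],[0,21,-25,0,0,0,0],[0,21,-25,0,0,0,0],[0,21,-25,0,0,0,0],[0,21,-25,0,0,0,0],[0,21,-25,0,0,0,0],[0,21,-25,0,0,0,0],[0,21,-25,0,0,0,0],[0,21,-25,0,0,0,0],[0,21,-25,0,0,0,0],[0,20,-25,0,0,0,0],[0,0,0,20,0,0,0],[0,0,0,20,0,0,0],[0,0,0,20,0,0,0],[0,0,0,0,0,0,0]])

```text
clock: 17.88
ee_pos: [585.6, 214.0, 113.0]
tcp_rot: [[0.718, 0.697, -0.003], [0.697, -0.718, -0.002], [-0.003, -0.001, -1.0]]
contact_force: [0.4, 0.1, -0.9]
finger_gap: 0.32
gripper_force: 35.0
```

```bash
python3 - <<'E'
from meas import *
s=r.sense();R=s["tcp_rot"];e=s["ee_pos"];print(R[:,1])
a=np.radians(45.2);t=np.array([533,162.5])+74*np.array([np.cos(a),np.sin(a)]);print(((np.r_[t,e[2]]-e)@R).round(1))
im,d,P=snap("scene");W=world(P,d)
a=cv2.resize(im[100:230,310:450],None,fx=4,fy=4,interpolation=cv2.INTER_CUBIC);cv2.imwrite("pics/s5.png",a[...,::-1])
E
```

```text
[ 0.69651566 -0.71754122 -0.00073226]
[ 0.4 -1.  -0. ]
```

View pics/s5.png

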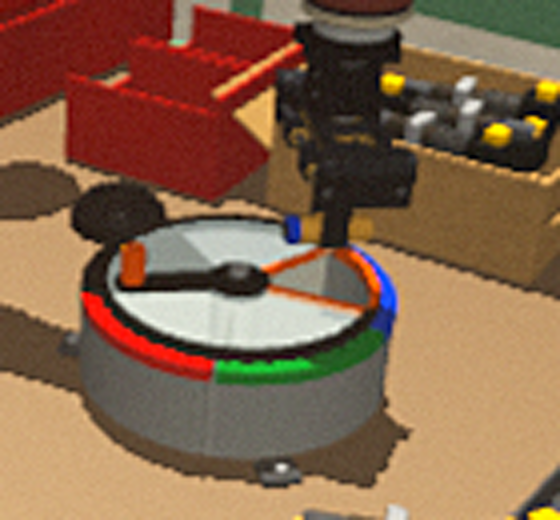

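The connector hangs radially over the opening with its collar toward the hub, about (383,157) full-frame. I'll lower it into the opening.

apply_moves(commands=[[0,0,-1,15,0,0,0],[0,0,0,12,0,0,0],[0,0,0,12,0,0,0],[0,0,0,12,0,0,0],[0,0,0,12,0,0,0],[0,0,0,0,0,0,0]])

```text
clock: 18.68
ee_pos: [585.3, 215.8, 50.9]
tcp_rot: [[0.717, 0.697, -0.001], [0.697, -0.717, -0.001], [-0.002, -0.0, -1.0]]
contact_force: [-0.8, -0.1, -1.4]
finger_gap: 0.321
gripper_force: 35.0
```

apply_moves(commands=[[0,0,0,7,0,0,0],[0,0,0,6,0,0,0],[0.46,0,0,0,0,0,0],[0.46,0,0,0,0,0,0],[0.46,0,0,0,0,0,0],[0.46,0,0,0,0,0,0],[0.46,0,0,0,0,0,0],[0.46,0,0,-10,0,0,0],[0.46,0,0,-20,0,0,0],[0.46,0,0,-25,0,0,0],[0.46,0,0,-30,0,0,0],[0.46,0,0,-30,0,0,0],[0.46,0,0,-30,0,0,0],[0.46,-20,60,-10,0,0,0],[0.46,-60,60,0,0,0,0],[0.46,-60,50,0,0,0,0],[0.46,0,0,0,0,0,0]])

```text
clock: 20.8
ee_pos: [605.2, 28.4, 196.2]
tcp_rot: [[0.724, 0.69, 0.002], [0.69, -0.724, -0.0], [0.001, 0.002, -1.0]]
contact_force: [0.7, 2.3, 0.1]
finger_gap: 0.461
gripper_force: 0.0
```

```bash
python3 - <<'E'
from meas import *
s=r.sense();R=s["tcp_rot"];e=s["ee_pos"];print(e)
z=np.load("scene3.npz");
for n in("top","scene"):
    im,d,P=snap(n);W=world(P,d);hsv=cv2.cvtColor(im,cv2.COLOR_RGB2HSV);c=np.array([533,162.5])
    D=np.hypot(W[...,0]-c[0],W[...,1]-c[1]);k=mask(hsv,"orange",120)&(abs(W[...,2]-138)<5)&(D<118);K=W[k]
    if len(K):m=K.mean(0);print(n,"knob",m,len(K))
    if n=="top": a=cv2.resize(im[120:250,160:300],None,fx=4,fy=4,interpolation=cv2.INTER_CUBIC)
    else: b=cv2.resize(im[130:230,320:420],None,fx=5.2,fy=5.2,interpolation=cv2.INTER_CUBIC)
cv2.imwrite("pics/t6.png",cv2.resize(np.hstack([a,b]),(800,385))[...,::-1])
E
```

```text
[605.19846508  28.43312259 196.23604461]
scene knob [466.73076128  95.67012942 137.01349067] 23
```

View pics/t6.png

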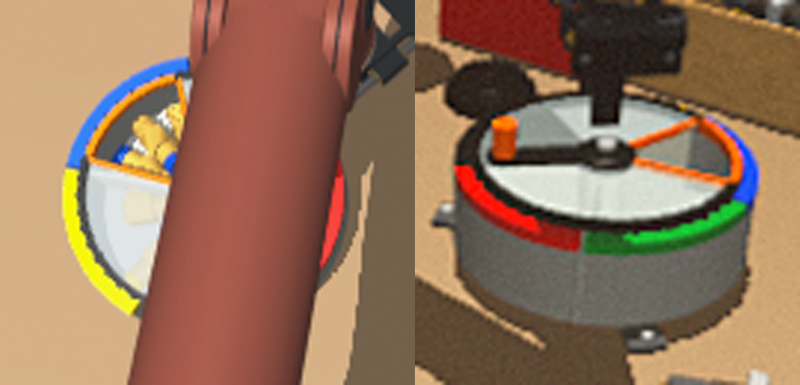

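The connector lies in the blue bay among the two fixed ones, at crop (155,145) of the left half. The lid is undisturbed. I go back to the knob.

apply_moves(commands=[[0.7,0,0,0,0,0,-0.162],[0.7,0,0,0,0,0,-0.162],[0.7,0,0,0,0,0,-0.162],[0.7,0,0,0,0,0,-0.162],[0.7,0,0,0,0,0,-0.162],[0.7,17,-34,0,0,0,0],[0.7,17,-35,0,0,0,0],[0.7,17,-35,0,0,0,0],[0.7,18,-35,0,0,0,0],[0.7,0,0,25,0,0,0],[0.7,0,0,20,0,0,0],[0.7,0,0,0,0,0,0]])

```text
clock: 22.4
ee_pos: [464.9, 104.4, 148.5]
tcp_rot: [[-0.013, 1.0, -0.001], [1.0, 0.013, -0.001], [-0.001, -0.001, -1.0]]
contact_force: [0.2, -0.9, 1.2]
finger_gap: 0.704
gripper_force: 0.0
```

apply_moves(commands=[[0.7,-7,2,0,0,0,0.013],[0.7,0,0,18,0,0,0],[0.7,0,0,18,0,0,0],[0.7,0,0,16,0,0,0],[0.7,0,0,12,0,0,0],[0.7,0,0,0,0,0,0],[0,0,0,0,0,0,0],[0,0,0,0,0,0,0],[0,0,0,0,0,0,0],[0,0,0,0,0,0,0],[0,0,0,0,0,0,0],[0,0,0,0,0,0,0],[0,0,0,0,0,0,0],[0,0,0,0,0,0,0]], grip_force=25)

```text
clock: 24.15
ee_pos: [467.2, 96.0, 84.7]
tcp_rot: [[0.002, 1.0, -0.001], [1.0, -0.002, -0.0], [-0.0, -0.001, -1.0]]
contact_force: [-4.4, -2.9, 5.2]
finger_gap: 0.245
gripper_force: 25.0
```

The knob is gripped. Turning the lid +144°.

apply_moves(commands=[[0,-7.7,8.6,0,0,0,0],[0,-6.6,9.5,0,0,0,0],[0,-5.4,10.2,0,0,0,0],[0,-4.0,10.8,0,0,0,0],[0,-2.7,11.2,0,0,0,0],[0,-1.2,11.5,0,0,0,0],[0,0.2,11.6,0,0,0,0],[0,1.7,11.4,0,0,0,0],[0,3.1,11.1,0,0,0,0],[0,4.5,10.7,0,0,0,0],[0,5.8,10.0,0,0,0,0],[0,7.0,9.2,0,0,0,0],[0,8.1,8.3,0,0,0,0],[0,9.0,7.2,0,0,0,0],[0,9.9,6.0,0,0,0,0],[0,10.5,4.7,0,0,0,0],[0,11.1,3.4,0,0,0,0],[0,11.4,1.9,0,0,0,0],[0,11.5,0.5,0,0,0,0],[0,11.5,-0.9,0,0,0,0]])

```text
clock: 26.65
ee_pos: [621.0, 173.0, 84.5]
tcp_rot: [[0.002, 1.0, -0.008], [1.0, -0.002, -0.001], [-0.001, -0.008, -1.0]]
contact_force: [-25.0, -7.7, 19.4]
finger_gap: 0.19
gripper_force: 23.4
```

apply_moves(commands=[[0,0,0,0,0,0,0],[0,0,0,0,0,0,0]])

```text
clock: 26.9
ee_pos: [620.5, 173.8, 84.5]
tcp_rot: [[0.001, 1.0, -0.009], [1.0, -0.001, -0.0], [-0.0, -0.009, -1.0]]
contact_force: [-21.9, -2.9, 16.0]
finger_gap: 0.188
gripper_force: 21.8
```

The gap shrank to 16 mm and there is a radial side force, so the knob has slid off-centre in the pads. I'll release, lift and measure.

apply_moves(commands=[[0.6,0,0,0,0,0,0],[0.6,0,0,0,0,0,0],[0.6,0,0,0,0,0,0],[0.6,0,0,0,0,0,0],[0.6,0,0,0,0,0,0],[0.6,0,0,-20,0,0,0],[0.6,0,0,-40,0,0,0],[0.6,0,0,-40,0,0,0],[0.6,-62,-20,-10,0,0,0],[0.6,-62,-20,0,0,0,0],[0.6,-62,-20,0,0,0,0],[0.6,-62,-20,0,0,0,0],[0.6,0,0,0,0,0,0]])

```text
clock: 28.52
ee_pos: [546.6, -69.6, 196.4]
tcp_rot: [[0.011, 1.0, 0.002], [1.0, -0.011, 0.001], [0.001, 0.002, -1.0]]
contact_force: [1.3, 1.1, 0.3]
finger_gap: 0.604
gripper_force: 0.0
```

```bash
cat > lid.py <<'E'
from meas import *
s=r.sense();print(s["ee_pos"])
for n in("top","scene"):
    im,d,P=snap(n);np.savez(n+"7.npz",im=im,d=d);W=world(P,d);hsv=cv2.cvtColor(im,cv2.COLOR_RGB2HSV);c=np.array([533,162.5])
    D=np.hypot(W[...,0]-c[0],W[...,1]-c[1]);k=mask(hsv,"orange",120)&(abs(W[...,2]-138)<5)&(D<118);K=W[k]
    if len(K):m=K.mean(0);print(n,"knob",m,len(K),np.hypot(*(m[:2]-c)),np.degrees(np.arctan2(m[1]-c[1],m[0]-c[0])))
    k=mask(hsv,"orange",120)&(abs(W[...,2]-103)<6)&(D<118)&(D>40);K=W[k];a=np.degrees(np.arctan2(K[:,1]-c[1],K[:,0]-c[0]))%360
    if len(K):print("lips",len(K),np.percentile(a,[1,3,10,25,50,75,90,97,99]).round(1))
E
python3 lid.py
```

```text
[546.63355985 -69.58431871 196.39272302]
top knob [621.38040002 187.59700287 137.26243173] 38 91.87466821793926 15.85272827510519
lips 150 [ 10.1  16.2 162.9 165.7 185.  224.2 226.5 226.5 226.6]
scene knob [620.12901987 185.89092144 136.73247769] 23 90.2141968264436 15.027465505396881
lips 123 [  8.6  10.2  83.5 165.5 169.  225.5 228.1 229.8 232.5]
```

The lid stands at about 195.5° against a target of 188.4°, so it needs about −7°. I'll regrip the knob centred, at (621.5, 187).

apply_moves(commands=[[0.7,0,0,0,0,0,-0.011],[0.7,42,12,0,0,0,0],[0.7,42,12,0,0,0,0],[0.7,43,12,0,0,0,0],[0.7,43,13,0,0,0,0],[0.7,43,13,0,0,0,0],[0.7,43,13,0,0,0,0],[0.7,0,0,25,0,0,0],[0.7,0,0,20,0,0,0],[0.7,0,0,0,0,0,0]])

```text
clock: 29.88
ee_pos: [619.2, 193.0, 147.4]
tcp_rot: [[-0.009, 1.0, -0.003], [1.0, 0.009, -0.002], [-0.002, -0.003, -1.0]]
contact_force: [-0.0, -0.2, 0.6]
finger_gap: 0.702
gripper_force: 0.0
```

apply_moves(commands=[[0.7,0,0,0,0,0,0],[0.7,0,0,0,0,0,0],[0.7,0,0,0,0,0,0]])

```text
clock: 30.25
ee_pos: [620.9, 193.2, 150.1]
tcp_rot: [[-0.009, 1.0, 0.001], [1.0, 0.009, 0.001], [0.001, 0.001, -1.0]]
contact_force: [-0.2, 0.3, -0.0]
finger_gap: 0.699
gripper_force: 0.0
```

apply_moves(commands=[[0.7,-6,1,0,0,0,0.009],[0.7,0,0,18,0,0,0],[0.7,0,0,18,0,0,0],[0.7,0,0,16,0,0,0],[0.7,0,0,13,0,0,0],[0.7,0,0,0,0,0,0],[0.7,0,0,0,0,0,0],[0,0,0,0,0,0,0],[0,0,0,0,0,0,0],[0,0,0,0,0,0,0],[0,0,0,0,0,0,0],[0,0,0,0,0,0,0],[0,0,0,0,0,0,0],[0,0,0,0,0,0,0],[0,0,0,0,0,0,0]], grip_force=30)

```text
clock: 32.12
ee_pos: [620.5, 187.1, 84.2]
tcp_rot: [[-0.0, 1.0, -0.002], [1.0, 0.0, -0.0], [-0.0, -0.002, -1.0]]
contact_force: [-5.3, -1.8, 2.5]
finger_gap: 0.242
gripper_force: 30.0
```

apply_moves(commands=[[0,-2.9,0.7,0,0,0,0],[0,-2.9,0.6,0,0,0,0],[0,-2.9,0.5,0,0,0,0],[0,-2.9,0.4,0,0,0,0],[0,0,0,0,0,0,0],[0,0,0,0,0,0,0],[0,0,0,0,0,0,0]])

```text
clock: 33.0
ee_pos: [622.5, 177.4, 84.2]
tcp_rot: [[-0.001, 1.0, -0.002], [1.0, 0.001, 0.002], [0.002, -0.002, -1.0]]
contact_force: [-4.2, 4.3, 2.0]
finger_gap: 0.244
gripper_force: 30.0
```

apply_moves(commands=[[0,-1.7,0.2,0,0,0,0],[0,0,0,0,0,0,0],[0,0,0,0,0,0,0],[0.6,0,0,0,0,0,0],[0.6,0,0,0,0,0,0],[0.6,0,0,0,0,0,0],[0.6,0,0,0,0,0,0],[0.6,0,0,0,0,0,0],[0.6,0,0,-20,0,0,0],[0.6,0,0,-40,0,0,0],[0.6,0,0,-40,0,0,0],[0.6,-62,-20,-10,0,0,0],[0.6,-62,-20,0,0,0,0],[0.6,-62,-20,0,0,0,0],[0.6,-62,-20,0,0,0,0],[0.6,0,0,0,0,0,0],[0.6,0,0,0,0,0,0]])

```text
clock: 35.12
ee_pos: [547.9, -63.0, 194.9]
tcp_rot: [[0.001, 1.0, 0.001], [1.0, -0.001, 0.001], [0.001, 0.001, -1.0]]
contact_force: [0.5, -0.6, -0.1]
finger_gap: 0.605
gripper_force: 0.0
```

```bash
python3 lid.py; python3 - <<'E'
from meas import *
z=np.load("top7.npz");im=z["im"];W=world(r.camera_params("top"),z["d"]);hsv=cv2.cvtColor(im,cv2.COLOR_RGB2HSV);c=np.array([533,162.5])
D=np.hypot(W[...,0]-c[0],W[...,1]-c[1]);A=np.degrees(np.arctan2(W[...,1]-c[1],W[...,0]-c[0]))%360
for k in("yellow","red"):
    a=A[mask(hsv,k)&(D>117)&(D<140)&(abs(W[...,2]-96)<8)];print(k,np.percentile(a,[.5,2,98,99.5]))
a=cv2.resize(im[120:250,160:300],None,fx=4,fy=4,interpolation=cv2.INTER_CUBIC);cv2.imwrite("pics/t7.png",a[...,::-1])
E
```

```text
[547.87732278 -62.95201485 194.91149675]
top knob [624.09141286 176.68461948 138.32114956] 35 92.18920178897486 8.850930595366137
lips 141 [ 11.2  44.7 156.8 158.9 175.7 216.8 218.7 219.9 220.2]
scene knob [623.14684573 174.26774265 136.91742248] 21 90.9116800136764 7.4373189367334955
lips 113 [  2.7   3.4  83.3 159.1 162.7 218.9 222.1 223.5 224.1]
yellow [ 82.08861251  83.1327437  151.03641819 151.36113201]
red [225.60990105 225.70030764 294.29070069 295.10090308]
```

View pics/t7.png

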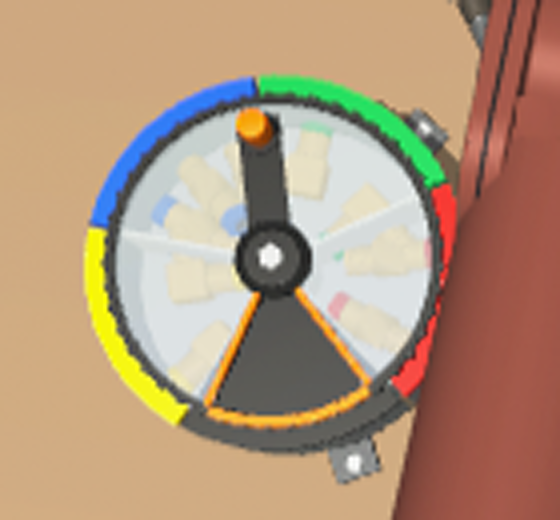

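The opening sits at about 188.3° over the black blank, whose centre is at 188.5°, and the connector lies in the blue bay under the lid. Handing in.

```bash
python3 -c "
from workcell import r
print(r.job_done())"
```

```text
the job is handed in; nothing more can be done
None
```

The job is handed in at about 35 s of the 72 s limit; no verdict came back. In the last images the connector lies in the blue bay under the lid, and the opening is within about 1° of the black blank's centre.

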